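# Clear the parts bin and hold the fume gate half open

## Task

I am about to solder and need half suction, but somebody has hung the little parts bin on the rail of the fume inlet, right where the sprung slide gate runs out. Lift the bin up off the rail and set it down upright on the bench top, then draw the gate out until the round port is half uncovered. It springs shut if let go, so finish while holding it still there, and leave the radio, the multimeter and the solder reel where they are.

Things in the scene. Friction and masses are not known exactly. Their poses are not given: they have to be found in the camera images.
- inlet: bench fume inlet, fixed: grey steel pedestal 120 mm tall, 180 mm along its x, 210 mm along its y (-130 to +80), with a 100 mm round port in its top. Origin on the port's axis at bench level, z up; the gate opens towards its +y. Round the port lies an aluminium plate (top at z = 132 mm, x +-63, y -68 to 56), with spring tubes beside it (x +-73, top 136 mm)
- rail (a point): middle of the level steel rail on the inlet's +y end face (y = 80): 8 mm thick, along the inlet's x (-80 to 80), axis at y = 94, z = 112 mm. Under it a stop strip (to y = 99.5, z 66 to 78 mm). The gate, when drawn, passes 5 mm over the empty rail
- gate (a joint): slide gate (steel blade, 160 mm cross bar on its outer end, handle on that): how far it is drawn out to the inlet's +y, in m. 0 shut, 0.100 fully open, half 0.050, where the blade's straight rear edge crosses the middle of the port. Two enclosed springs pull it shut: 3.2 N when shut, 7.2 N at half, 11.2 N fully open, plus 0.3 N friction
- gate_grip (a point): grip point on the gate's handle, moving with it. The handle is an upright black plate 12 mm thick along the slide (inlet y), 44 mm wide (inlet x), on the middle of the cross bar; its top is 180 mm, the cross bar's top 137 mm above the bench. The point is mid-plate, 20 mm below the top; when shut it is 66 mm from the port axis
- bin: off-white plastic hang-on parts bin, 50 mm wide (its x), 90 mm deep (its y, -45 back to +45 low front), side walls 50 mm high, back plate 78 mm, 85 to 170 g. Origin at the centre of its flat underside, z up. At first it hangs level on the rail, underside 60 mm above the bench, y pointing away from the inlet. Grip it across the side walls at mid-depth; the walls are 3 mm thick
- bin_lip (a point): underside of the bin's rear lip, 56 mm above the bin's underside and 50 mm behind its origin: the lip reaches 12 mm back over the rail and its tongue hangs 14 mm down behind it, so the bin must rise more than 14 mm before it can move away from the inlet
- radio: bystander: open radio chassis with the black front panel and knobs, 205 x 178 x 54 mm, origin at the centre of its underside, x along the 205 mm
- meter: bystander: hand multimeter lying on its back, 165 x 80 x 46 mm, origin at the centre of its underside, x along its length
- reel: bystander: solder reel standing on its flange, 62 mm across, 46 mm high, origin at the centre of its underside
There are look-alikes about, which are no part of the job. Of the things like the bin, leave any that is red; of the rest the larger one is meant.

How it is judged:
On the way, in this order (a step that is already met when the one before it is completed fails the run):
1. the bin is lifted in the fingers clear of the rail (z of bin in the frame of inlet above 0.075 m and contact force between bin and the fingers above 0.5 N), for 0.1 s.
2. the bin stands upright on the bench, released and at rest, with the gate still shut (height (world z) of bin below 0.006 m and angle between bin's own z axis and vertical below 0.1 rad and contact force between bin and the fingers below 0.1 N and linear speed of bin below 0.02 m/s and value of joint gate below 0.005 m), for 0.2 s.
3. the gate is held half open by the fingers (value of joint gate between 0.04 and 0.06 m and contact force between the fingers and gate above 3 N), for 0.5 s.
At the end, for the whole second after the job is handed in: The fingers still hold the gate, pressing on it with over 3 N, at rest 50 mm +- 10 mm out; the bin stands upright (0.1 rad) on the bench, released, at rest, not touching the gate; radio, meter and reel within 20 mm of their places (all of step 3 and velocity of joint gate between -0.01 and 0.01 m/s and height (world z) of bin below 0.006 m and angle between bin's own z axis and vertical below 0.1 rad and contact force between bin and the fingers below 0.1 N and linear speed of bin below 0.02 m/s and contact force between bin and gate below 0.1 N and distance of each of radio, meter, reel from where it was at the start of the episode below 0.02 m); the arm keeps its last pose, push and grip.
It fails at once if the bin is let go or knocked off more than 25 mm above the bench (contact force between bin and the fingers below 0.05 N and height (world z) of bin above 0.025 m and distance of bin from where it was at the start of the episode above 0.035 m).
It fails at once if the gate is run into the bin (contact force between bin and gate above 1 N).
It fails at once if the open radio is shifted by more than 20 mm (distance of radio from where it was at the start of the episode above 0.02 m).
It fails at once if the hand multimeter is shifted by more than 20 mm (distance of meter from where it was at the start of the episode above 0.02 m).
It fails at once if the solder reel is shifted by more than 20 mm (distance of reel from where it was at the start of the episode above 0.02 m).
It also fails if it takes over 51 s, if anything falls off the work surface, if the arm or the gripper's body presses on something with over 40 N, if the wrist force passes 120 N, or if a joint passes its speed limit or range.

## Robot

A 7-joint arm with a two-finger parallel gripper is mounted at the origin on the work surface. World frame = base frame: x ahead of the robot, y to its left, z up, the work surface at z = 0. Lengths are in m, angles in rad, forces in N, time in s.
With the tool pointing down it reaches from about 0.425 to 0.925 m from the base axis. Payload 6.8 kg.
Tool frame: the origin (TCP) lies at the very end of the fingers, on their centre line; the grasp point (between the pads) lies bot.tcp_to_grasp behind it (bot.tcp_to_grasp is the distance from the TCP to the grasp point, in m); z points along the fingers, y is the line along which they close (so a half turn about z gives the same grasp; the last joint's range is limited). The gripper opens to 85 mm and grips with 20 to 120 N. Pads are 22 mm wide; open, the fingers measure 114 mm over their backs; the gripper's body (76 mm by 85 mm) begins 54 mm behind the grasp point. The pads swing forward as they close: fully open they stand 13 mm farther back than shut.
Start: joints at [-1.229, 0.477, 0.022, 1.555, -0.011, 1.109, -0.083], TCP at [0.293, 0.608, 0.207] pointing down, gripper open.
Joint ranges: [-2.96, 2.96], [-0.34, 2.1], [-1.41, 1.46], [0.24, 2.44], [-1.37, 4.51], [0.17, 1.92], [-2.96, 2.96]. Speed limits (rad/s): [2.39, 2.39, 3.14, 3.14, 3.14, 3.14, 3.14].

## Interface

Orientations are given as a unit quaternion [w, x, y, z].
In Python, from station import bot gives the robot as it stands.
- The arm moves only by the tool servo_tool, never from a script. Its argument "motion" is a list that holds one entry, the list of rows, each a list of 7 numbers: the shift along the tool's x, y, z in m, then the turn, a rotation vector about the tool's x, y, z in units of 5 degrees (1.0 is 5 degrees), then the opening, from 0 (shut) to 1 (fully open). A call has 1 to 20 rows; each row is the pose to reach, as a shift and turn from the pose commanded when the call began, along the tool's axes at that moment; what a row does not reach only later rows make up. A row lasts 1/12 s, in which the tool goes at most 41.7 mm and 7.16 degrees, less where a joint would pass 70% of its speed; a pose out of reach is approached as far as the arm can. A call with a gripper value outside its range is refused whole. The fingers move at their own pace and stop on an object; "grip_force" is the grip in N (left out, the last holds). Time passes only in rows, so rows that repeat a pose let the fingers close. It gives the time, the measured TCP pose, the force, the opening and the grip force at its end, in the units of the state.
- bot.get_obs(): the state, without advancing time (a new reading comes with each control period).
- bot.read_camera(name): name is "side" or "top"; returns a dict with "img" (420x560x3 uint8, red, green, blue), "K" (3x3 intrinsics, pixels), "pose" (4x4, takes a point from camera to world coordinates). Camera axes: x right, y down, z forward; pixel columns grow to the right and rows downward; lengths in m; the calibration is good to about 2 mm. A picture is of the moment at which its call begins. There is no depth.
- bot.hand_in(): hands the job in; it is judged then, once.
The state is a dict: "t": time; "q": joint angles; "joint_vel": joint speeds; "joint_torque": joint torques, N m; "eef_pos": TCP position; "tool_rot": TCP orientation; "contact_force": force on the tool from outside, world axes, zero at the start; "torque": the same for the moment, N m; "gripper_width": opening from 0.0 (shut) to 1.0 (fully open); "grasp_force": force on a finger pad.
Only numpy, scipy, OpenCV 4.12 (cv2) and the standard library are available. Lean on these libraries where they do the work, as an engineer would, in place of code of your own. Each camera call takes 0.05 s, during which the arm holds its last target. There are 200 camera calls.

## Working session

There is one attempt and no reset: what is moved stays moved. The work goes in short steps, Python scripts to look and compute and a tool call to move; the robot and the scene stay as the last step left them, time stands still between calls to the robot, and variables do not carry over. Pictures are saved under pics/ and viewed, at most 10 in all, crops included, and the job is handed in when it is done.

Besides the shell and the picture viewer there is one more tool, called after ">>>" as name(argument=value, ...) on one line, values as JSON. servo_tool: Moves the arm, as the interface text tells. Its arguments: {"type":"object","properties":{"motion":{"type":"array"},"grip_force":{"type":"number"}},"required":["motion"]}

```bash
mkdir -p pics; cat > h.py <<'E'
import numpy as np, cv2
from station import bot
def cam(n,f=None):
    d=bot.read_camera(n)
    if f: cv2.imwrite('pics/'+f,cv2.cvtColor(d['img'],cv2.COLOR_RGB2BGR))
    np.savez(f'{n}.npz',**d); return d
def ld(n): return np.load(f'{n}.npz')
def ray(d,u,v):
    r=d['pose'][:3,:3]@np.linalg.solve(d['K'],[u,v,1.]); return d['pose'][:3,3],r/np.linalg.norm(r)
def onz(d,u,v,z):
    c,r=ray(d,u,v); return c+r*(z-c[2])/r[2]
def tri(d1,p1,d2,p2):
    c1,r1=ray(d1,*p1);c2,r2=ray(d2,*p2)
    s=np.linalg.lstsq(np.c_[r1,-r2],c2-c1,rcond=None)[0]
    a,b=c1+s[0]*r1,c2+s[1]*r2; return (a+b)/2,np.linalg.norm(a-b)
def proj(d,P):
    p=np.linalg.inv(d['pose'])@np.r_[P,1]; q=d['K']@p[:3]; return q[:2]/q[2]
E
python3 - <<'E'
from h import *
for n in('side','top'):
    d=cam(n,n+'0.png'); print(n,d['K'].tolist(),d['pose'].round(3).tolist())
o=bot.get_obs(); print({k:np.round(v,3).tolist() for k,v in o.items()},bot.tcp_to_grasp)
E
```

```text
side [[442.63173098776156, 0.0, 288.771215070183], [0.0, 442.63173098776156, 212.69739120640597], [0.0, 0.0, 1.0]] [[0.796, -0.391, 0.462, -0.064], [-0.605, -0.504, 0.616, -0.846], [-0.008, -0.77, -0.638, 0.994], [0.0, 0.0, 0.0, 1.0]]
top [[513.2803201769766, 0.0, 276.8817630189723], [0.0, 513.2803201769766, 201.00206874529613], [0.0, 0.0, 1.0]] [[0.029, -0.994, 0.107, 0.394], [-1.0, -0.029, 0.008, -0.014], [-0.005, -0.107, -0.994, 1.499], [0.0, 0.0, 0.0, 1.0]]
{'t': 0.1, 'q': [-1.229, 0.478, 0.022, 1.556, -0.012, 1.109, -0.083], 'joint_vel': [-0.001, -0.004, 0.001, -0.003, 0.0, 0.002, 0.002], 'joint_torque': [0.004, -59.776, 1.613, -28.195, 0.013, 0.005, -0.0], 'eef_pos': [0.293, 0.607, 0.206], 'tool_rot': [-0.0, 0.223, 0.975, -0.001], 'contact_force': [0.606, -0.525, -0.82], 'torque': [-0.016, 0.022, 0.017], 'grasp_force': 0.0, 'gripper_width': 0.997} 0.0187
```

View pics/side0.png

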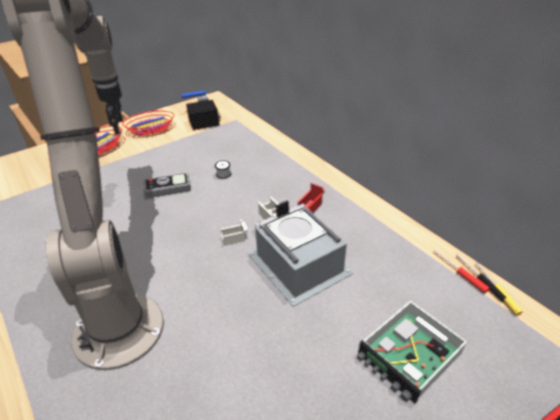

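View pics/top0.png

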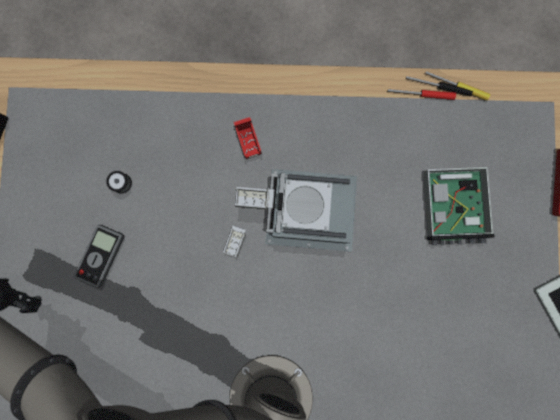

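The side view shows the inlet at (300,250), with an off-white bin hanging behind it at (268,208). There is a smaller off-white bin at (234,233) and a red one at (312,197). In the top view:
- Inlet port: (306,204)
- Off-white bin on the rail: (253,198)
- Small off-white bin on the bench: (235,241)
- Red bin: (247,138)
- Reel: (119,182)
- Meter: (100,256)
- Radio: (459,204)

The bin meant is the one at (253,198): it is not red, it is the larger off-white one, and it hangs on the rail. I'll confirm that in an enlarged crop.

```bash
python3 - <<'E'
from h import *
a=cv2.imread('pics/top0.png')[160:265,220:360]; b=cv2.imread('pics/side0.png')[180:300,210:350]
a=cv2.resize(a,(700,525),interpolation=cv2.INTER_CUBIC)
b=cv2.resize(b,(700,600),interpolation=cv2.INTER_CUBIC)
cv2.imwrite('pics/a.png',a);cv2.imwrite('pics/b.png',b)
E
```

```text
(no output)
```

View pics/a.png

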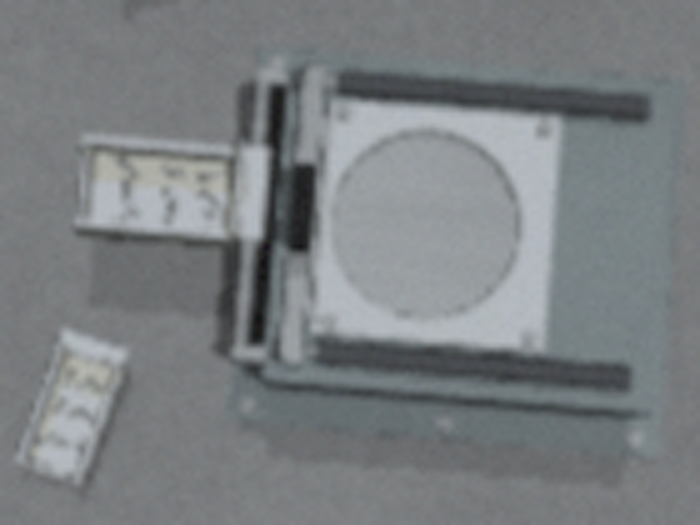

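View pics/b.png

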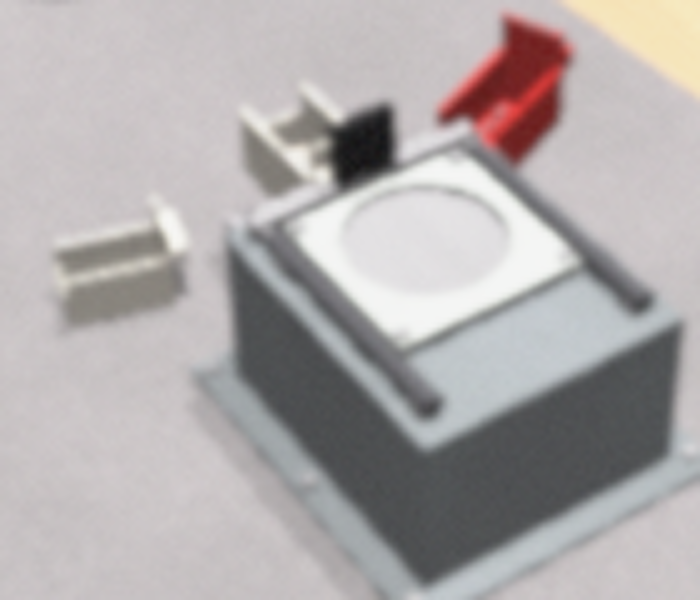

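The crops confirm it. The larger off-white bin hangs on the rail at top (253,198), with its wall tops in the side crop running from (243,112) and (303,85). The small off-white one stands loose and the red one is excluded. The black handle is at top crop (300,207) and side crop (365,145).

```bash
python3 - <<'E'
from h import *
T,S=ld('top'),ld('side')
t=lambda u,v:(220+(u+.5)/5-.5,160+(v+.5)/5-.5)
s=lambda u,v:(210+(u+.5)/5-.5,180+(v+.5)/5-.5)
pairs={'port':(t(427,224),s(425,240)),'handletopL':(t(300,250),s(335,122)),'handletopR':(t(300,163),s(390,103)),
'binfrontW':(t(80,232),s(243,112)),'binfrontE':(t(85,138),s(303,85)),
'tubeendW':(t(630,377),s(430,398)),'tubeendE':(t(650,107),s(643,295)),
'railE':(t(268,65),s(462,125))}
for k,(a,b) in pairs.items():
    P,e=tri(T,a,S,b); print(k,P.round(4),round(e,4))
# masks: plate by brightness
img=T['img'];hsv=cv2.cvtColor(img,cv2.COLOR_RGB2HSV)
m=((hsv[...,2]>185)&(hsv[...,1]<40)).astype(np.uint8)
cs,_=cv2.findContours(m,cv2.RETR_EXTERNAL,cv2.CHAIN_APPROX_NONE)
for c in cs:
    if cv2.contourArea(c)>60: print('white',cv2.contourArea(c),cv2.minAreaRect(c),cv2.boundingRect(c))
for p in [(327,100),(562,118),(547,347),(310,335)]: print('plate',onz(T,*t(*p),.132).round(4))
for p in [(85,138),(232,148),(80,232),(228,240)]: print('bin z.11',onz(T,*t(*p),.11).round(4))
for p in [(268,70),(245,358)]: print('rail',onz(T,*t(*p),.116).round(4))
for p in [(290,163),(312,163),(312,250),(288,250)]: print('hand',onz(T,*t(*p),.18).round(4))
for p in [(650,107),(630,377)]: print('tube',onz(T,*t(*p),.13).round(4))
for p in [(119,182),(119,240),(100,256),(235,241),(247,138)]: print('by',onz(T,*p,.03).round(3))
print('port',onz(T,*t(427,224),.132))
g=img[150:270,215:365].max(2); print(np.percentile(g,[5,50,90,97]))
E
```

```text
port [ 0.533  -0.0786  0.1315] 0.0022
handletopL [ 0.5143 -0.0125  0.1871] 0.0031
handletopR [ 0.5587 -0.0102  0.1789] 0.0007
binfrontW [0.5268 0.1075 0.1138] 0.002
binfrontE [0.5767 0.1079 0.1123] 0.0021
tubeendW [ 0.4534 -0.1871  0.1375] 0.004
tubeendE [ 0.5986 -0.1959  0.1368] 0.0029
railE [0.6228 0.0067 0.1193] 0.0075
white 525.0 ((307.0, 204.50001525878906), (44.5606689453125, 44.86745071411133), 4.39870548248291) (284, 181, 47, 48)
white 107.5 ((116.25, 180.75), (11.31370735168457, 12.020814895629883), 45.0) (110, 175, 13, 13)
plate [ 0.5994 -0.0238  0.132 ]
plate [ 0.5932 -0.1503  0.132 ]
plate [ 0.47   -0.1445  0.132 ]
plate [ 0.4727 -0.0182  0.132 ]
bin z.11 [0.5779 0.1076 0.11  ]
bin z.11 [0.5747 0.0271 0.11  ]
bin z.11 [0.5263 0.1083 0.11  ]
bin z.11 [0.5243 0.0277 0.11  ]
rail [0.6174 0.0087 0.116 ]
rail [0.4602 0.0164 0.116 ]
hand [ 0.5587 -0.0052  0.18  ]
hand [ 0.559  -0.0166  0.18  ]
hand [ 0.5138 -0.0179  0.18  ]
hand [ 0.5134 -0.0055  0.18  ]
tube [ 0.6008 -0.1977  0.13  ]
tube [ 0.4554 -0.1891  0.13  ]
by [0.594 0.455 0.03 ]
by [0.427 0.445 0.03 ]
by [0.38  0.496 0.03 ]
by [0.434 0.113 0.03 ]
by [0.734 0.09  0.03 ]
port [ 0.53389103 -0.07911357  0.132     ]
[ 81. 126. 162. 189.]
```

Port at (0.534,-0.079) with height 0.1315, against 0.132 given. Inlet yaw is about -2.8°, the handle top is at 0.18 and the bin centre is about (0.550,0.064) with wall tops at about 0.112. All of this fits the text. I'll go above the bin: world delta (0.2575,-0.5435,0) is tool (-0.468,-0.378,0), turning +67° about tool z.

>>> servo_tool(motion=[[[-0.468, -0.378, 0, 0, 0, 13.4, 1], [-0.468, -0.378, 0, 0, 0, 13.4, 1], [-0.468, -0.378, 0, 0, 0, 13.4, 1], [-0.468, -0.378, 0, 0, 0, 13.4, 1], [-0.468, -0.378, 0, 0, 0, 13.4, 1], [-0.468, -0.378, 0, 0, 0, 13.4, 1], [-0.468, -0.378, 0, 0, 0, 13.4, 1], [-0.468, -0.378, 0, 0, 0, 13.4, 1], [-0.468, -0.378, 0, 0, 0, 13.4, 1], [-0.468, -0.378, 0, 0, 0, 13.4, 1], [-0.468, -0.378, 0, 0, 0, 13.4, 1], [-0.468, -0.378, 0, 0, 0, 13.4, 1], [-0.468, -0.378, 0, 0, 0, 13.4, 1], [-0.468, -0.378, 0, 0, 0, 13.4, 1], [-0.468, -0.378, 0, 0, 0, 13.4, 1], [-0.468, -0.378, 0, 0, 0, 13.4, 1], [-0.468, -0.378, 0, 0, 0, 13.4, 1], [-0.468, -0.378, 0, 0, 0, 13.4, 1], [-0.468, -0.378, 0, 0, 0, 13.4, 1], [-0.468, -0.378, 0, 0, 0, 13.4, 1]]], grip_force=25)

```text
t: 1.77
eef_pos: [0.55, 0.0658, 0.207]
tool_rot: [-0.0, 0.723, 0.691, -0.0]
contact_force: [0.1, 0.2, 0.2]
gripper_width: 1.003
grasp_force: 0.0
```

>>> servo_tool(motion=[[[0, 0, 0.03, 0, 0, 0, 1], [-0.001, 0, 0.06, 0, 0, 0, 1], [-0.002, 0, 0.09, 0, 0, 0, 1], [-0.002, 0, 0.11, 0, 0, 0, 1], [-0.002, 0, 0.12, 0, 0, 0, 1], [-0.002, 0, 0.13, 0, 0, 0, 1], [-0.002, 0, 0.131, 0, 0, 0, 1], [-0.002, 0, 0.131, 0, 0, 0, 1]]])

```text
t: 2.43
eef_pos: [0.5508, 0.0624, 0.0766]
tool_rot: [0.0, 0.724, 0.69, 0.0]
contact_force: [-0.1, 0.2, -0.8]
gripper_width: 0.998
grasp_force: 0.0
```

```bash
python3 - <<'E'
from h import *
d=cam('side','s1.png'); t=cam('top')
b=cv2.imread('pics/s1.png')[150:300,200:360]
a=cv2.cvtColor(t['img'],cv2.COLOR_RGB2BGR)[150:270,210:340]
b=cv2.resize(b,(400,375),interpolation=cv2.INTER_CUBIC);a=cv2.resize(a,(400,375),interpolation=cv2.INTER_CUBIC)
cv2.imwrite('pics/s1c.png',np.hstack([b,a])); print(bot.get_obs()['eef_pos'],bot.get_obs()['contact_force'])
E
```

```text
[0.55144297 0.06224637 0.07736379] [ 1.02628661 -0.69854332  0.36490815]
```

View pics/s1c.png

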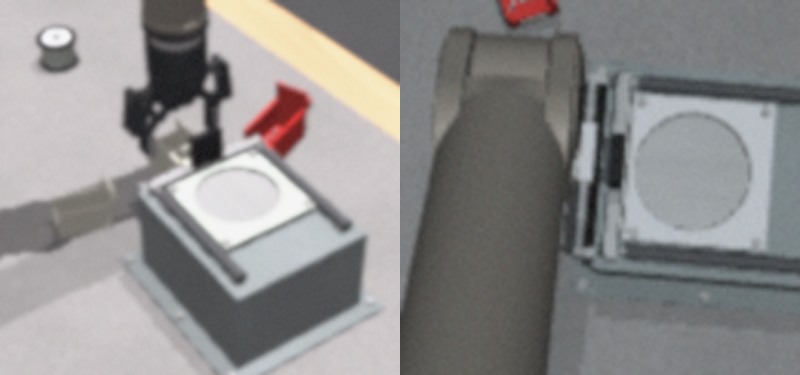

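The fingers straddle the bin at (170,130) in the left crop with no contact, so I close.

>>> servo_tool(motion=[[[0, 0, 0, 0, 0, 0, 0.6], [0, 0, 0, 0, 0, 0, 0.5], [0, 0, 0, 0, 0, 0, 0.4], [0, 0, 0, 0, 0, 0, 0.3], [0, 0, 0, 0, 0, 0, 0.3], [0, 0, 0, 0, 0, 0, 0.3], [0, 0, 0, 0, 0, 0, 0.3], [0, 0, 0, 0, 0, 0, 0.3]]], grip_force=30)

```text
t: 3.2
eef_pos: [0.5526, 0.0622, 0.0774]
tool_rot: [0.001, 0.724, 0.69, 0.002]
contact_force: [3.3, 0.0, 5.8]
gripper_width: 0.576
grasp_force: 34.8
```

>>> servo_tool(motion=[[[0, 0, -0.004, 0, 0, 0, 0.3], [0, 0, -0.01, 0, 0, 0, 0.3], [0, 0, -0.018, 0, 0, 0, 0.3], [0, 0, -0.026, 0, 0, 0, 0.3], [0, 0, -0.034, 0, 0, 0, 0.3], [0, 0, -0.042, 0, 0, 0, 0.3], [0, 0, -0.046, 0, 0, 0, 0.3], [0, 0, -0.046, 0, 0, 0, 0.3], [0, 0, -0.046, 0, 0, 0, 0.3]]])

```text
t: 3.95
eef_pos: [0.5505, 0.0621, 0.1225]
tool_rot: [0.0, 0.724, 0.69, 0.0]
contact_force: [-0.1, -0.6, -1.7]
gripper_width: 0.573
grasp_force: 34.1
```

```bash
python3 - <<'E'
from h import *
d=cam('side','s2.png')
b=cv2.imread('pics/s2.png')[140:260,210:350]
cv2.imwrite('pics/s2c.png',cv2.resize(b,(560,480),interpolation=cv2.INTER_CUBIC))
E
```

```text
(no output)
```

View pics/s2c.png

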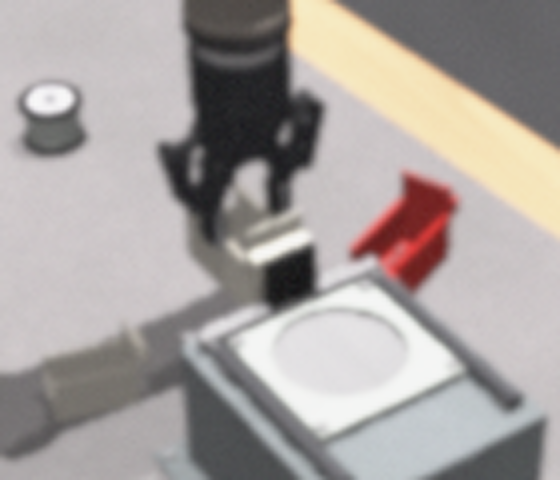

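The bin is lifted level: its back plate and lip are at (285,245), clear of the rail, and the load is about 1.7 N. Next I move it outward, then down.

>>> servo_tool(motion=[[[0.008, 0, 0, 0, 0, 0, 0.3], [0.025, 0, 0, 0, 0, 0, 0.3], [0.045, 0, 0, 0, 0, 0, 0.3], [0.065, 0, 0, 0, 0, 0, 0.3], [0.085, 0, 0.005, 0, 0, 0, 0.3], [0.105, 0, 0.02, 0, 0, 0, 0.3], [0.125, 0, 0.035, 0, 0, 0, 0.3], [0.14, 0, 0.05, 0, 0, 0, 0.3], [0.145, 0, 0.065, 0, 0, 0, 0.3], [0.145, 0, 0.078, 0, 0, 0, 0.3], [0.145, 0, 0.088, 0, 0, 0, 0.3], [0.145, 0, 0.094, 0, 0, 0, 0.3], [0.145, 0, 0.098, 0, 0, 0, 0.3], [0.145, 0, 0.1, 0, 0, 0, 0.3], [0.145, 0, 0.1, 0, 0, 0, 0.3], [0.145, 0, 0.1, 0, 0, 0, 0.3]]])

```text
t: 5.33
eef_pos: [0.558, 0.2065, 0.0227]
tool_rot: [0.0, 0.724, 0.69, 0.0]
contact_force: [-0.6, -0.6, -1.3]
gripper_width: 0.572
grasp_force: 34.0
```

>>> servo_tool(motion=[[[0, 0, 0.002, 0, 0, 0, 0.3], [0, 0, 0.003, 0, 0, 0, 0.3], [0, 0, 0.004, 0, 0, 0, 0.3], [0, 0, 0.005, 0, 0, 0, 0.3], [0, 0, 0.005, 0, 0, 0, 0.3], [0, 0, 0.005, 0, 0, 0, 0.3]]])

```text
t: 5.83
eef_pos: [0.5576, 0.207, 0.0174]
tool_rot: [-0.0, 0.724, 0.69, 0.0]
contact_force: [-0.1, 0.4, 1.0]
gripper_width: 0.575
grasp_force: 34.2
```

>>> servo_tool(motion=[[[0, 0, 0.001, 0, 0, 0, 0.3], [0, 0, 0.001, 0, 0, 0, 0.3], [0, 0, 0.001, 0, 0, 0, 0.3]]])

```text
t: 6.08
eef_pos: [0.5577, 0.2072, 0.0171]
tool_rot: [-0.0, 0.724, 0.69, 0.0]
contact_force: [-2.7, 0.7, 8.3]
gripper_width: 0.575
grasp_force: 35.0
```

The bin is on the bench. Release and rise.

>>> servo_tool(motion=[[[0, 0, 0, 0, 0, 0, 0.7], [0, 0, 0, 0, 0, 0, 0.9], [0, 0, 0, 0, 0, 0, 1], [0, 0, 0, 0, 0, 0, 1], [0, 0, 0, 0, 0, 0, 1], [0, 0, 0, 0, 0, 0, 1], [0, 0, -0.01, 0, 0, 0, 1], [0, 0, -0.03, 0, 0, 0, 1], [0, 0, -0.06, 0, 0, 0, 1], [0, 0, -0.1, 0, 0, 0, 1], [0, 0, -0.14, 0, 0, 0, 1], [0, 0, -0.18, 0, 0, 0, 1], [0, 0, -0.21, 0, 0, 0, 1], [0, 0, -0.21, 0, 0, 0, 1], [0, 0, -0.21, 0, 0, 0, 1]]])

```text
t: 7.33
eef_pos: [0.5587, 0.2072, 0.229]
tool_rot: [0.0, 0.724, 0.69, 0.002]
contact_force: [0.0, -0.2, 0.4]
gripper_width: 0.998
grasp_force: 0.0
```

```bash
python3 - <<'E'
from h import *
d=cam('side','s3.png');t=cam('top','t3.png')
b=cv2.imread('pics/s3.png')[130:270,190:350]
a=cv2.imread('pics/t3.png')[150:290,180:340]
cv2.imwrite('pics/s3c.png',np.hstack([cv2.resize(x,(400,350),interpolation=cv2.INTER_CUBIC) for x in(b,a)]))
for k in ('handle',): print(proj(d,[.5372,-.0128,.18]),proj(t,[.5372,-.0128,.18]))
E
```

```text
[282.46830847 203.04596786] [280.29368058 200.52748426]
```

View pics/s3c.png

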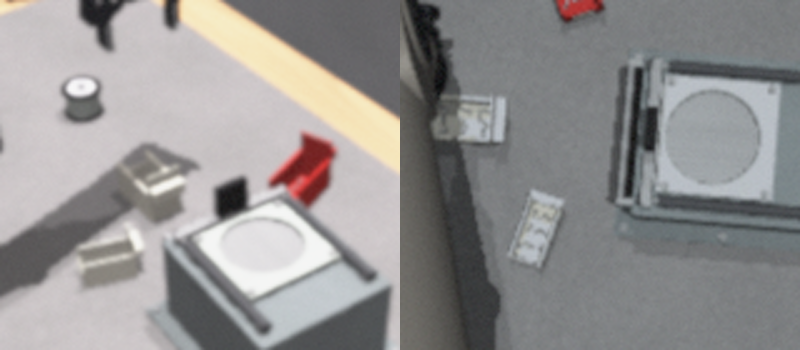

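The bin stands upright on the bench at (152,185) in the left crop, about 100 mm clear of the gate, and the other bins have not moved. Next: over the handle with a 90° turn.

>>> servo_tool(motion=[[[-0.2205, -0.012, 0, 0, 0, 18, 1], [-0.2205, -0.012, 0, 0, 0, 18, 1], [-0.2205, -0.012, 0, 0, 0, 18, 1], [-0.2205, -0.012, 0, 0, 0, 18, 1], [-0.2205, -0.012, 0, 0, 0, 18, 1], [-0.2205, -0.012, 0, 0, 0, 18, 1], [-0.2205, -0.012, 0, 0, 0, 18, 1], [-0.2205, -0.012, 0, 0, 0, 18, 1], [-0.2205, -0.012, 0, 0, 0, 18, 1], [-0.2205, -0.012, 0, 0, 0, 18, 1], [-0.2205, -0.012, 0, 0, 0, 18, 1], [-0.2205, -0.012, 0, 0, 0, 18, 1], [-0.2205, -0.012, 0, 0, 0, 18, 1], [-0.2205, -0.012, 0, 0, 0, 18, 1], [-0.2205, -0.012, 0, 0, 0, 18, 1], [-0.2205, -0.012, 0, 0, 0, 18, 1]]])

```text
t: 8.77
eef_pos: [0.5343, -0.0128, 0.2255]
tool_rot: [0.0, 1.0, -0.023, -0.001]
contact_force: [-0.4, 0.4, 0.1]
gripper_width: 1.003
grasp_force: 0.0
```

>>> servo_tool(motion=[[[0.001, 0, 0.02, 0, 0, 0, 1], [0.002, 0, 0.04, 0, 0, 0, 1], [0.002, 0, 0.06, 0, 0, 0, 1], [0.002, 0, 0.07, 0, 0, 0, 1], [0.002, 0, 0.078, 0, 0, 0, 1], [0.002, 0, 0.081, 0, 0, 0, 1], [0.002, 0, 0.081, 0, 0, 0, 1], [0.002, 0, 0.081, 0, 0, 0, 1]]])

```text
t: 9.43
eef_pos: [0.5374, -0.0131, 0.1458]
tool_rot: [-0.0, 1.0, -0.024, 0.0]
contact_force: [-0.0, -0.5, 0.3]
gripper_width: 0.998
grasp_force: 0.0
```

>>> servo_tool(motion=[[[0, 0, 0, 0, 0, 0, 0.6], [0, 0, 0, 0, 0, 0, 0.4], [0, 0, 0, 0, 0, 0, 0.2], [0, 0, 0, 0, 0, 0, 0], [0, 0, 0, 0, 0, 0, 0], [0, 0, 0, 0, 0, 0, 0], [0, 0, 0, 0, 0, 0, 0], [0, 0, 0, 0, 0, 0, 0], [0, 0, 0, 0, 0, 0, 0], [0, 0, 0, 0, 0, 0, 0]]], grip_force=50)

```text
t: 10.27
eef_pos: [0.537, -0.0105, 0.1456]
tool_rot: [-0.002, 1.0, -0.024, -0.0]
contact_force: [-2.6, 5.6, 5.3]
gripper_width: 0.122
grasp_force: 50.7
```

>>> servo_tool(motion=[[[0, -0.003, 0, 0, 0, 0, 0], [0, -0.008, 0, 0, 0, 0, 0], [0, -0.014, 0, 0, 0, 0, 0], [0, -0.02, 0, 0, 0, 0, 0], [0, -0.026, 0, 0, 0, 0, 0], [0, -0.032, 0, 0, 0, 0, 0], [0, -0.038, 0, 0, 0, 0, 0], [0, -0.044, 0, 0, 0, 0, 0], [0, -0.049, 0, 0, 0, 0, 0], [0, -0.052, 0, 0, 0, 0, 0], [0, -0.053, 0, 0, 0, 0, 0], [0, -0.053, 0, 0, 0, 0, 0], [0, -0.053, 0, 0, 0, 0, 0]]])

```text
t: 11.35
eef_pos: [0.5398, 0.0385, 0.1456]
tool_rot: [0.001, 1.0, -0.025, 0.001]
contact_force: [-0.5, -6.6, 5.1]
gripper_width: 0.121
grasp_force: 50.7
```

```bash
python3 - <<'E'
from h import *
d=cam('side','s4.png');t=cam('top','t4.png')
b=cv2.imread('pics/s4.png')[150:270,200:350]
a=cv2.imread('pics/t4.png')[160:250,250:363]
cv2.imwrite('pics/s4c.png',np.hstack([cv2.resize(x,(400,320),interpolation=cv2.INTER_CUBIC) for x in(b,a)]))
print(bot.get_obs()['eef_pos'],bot.get_obs()['contact_force'])
E
```

```text
[0.53981299 0.03831687 0.14556615] [-0.31454413 -6.86665638  5.25256685]
```

View pics/s4c.png

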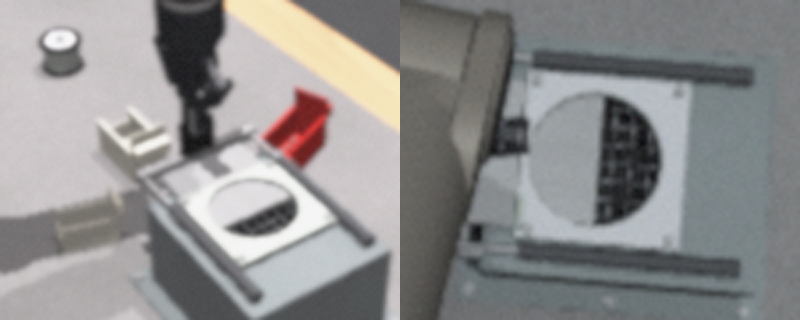

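The blade edge is at x≈599 in the right crop and the port spans 529–663 (middle 596), so the gate is about 48 mm out. A spring force of 6.9 N agrees. I'll add 1 mm, hold, then hand in.

>>> servo_tool(motion=[[[0, -0.001, 0, 0, 0, 0, 0], [0, -0.001, 0, 0, 0, 0, 0], [0, -0.001, 0, 0, 0, 0, 0], [0, -0.001, 0, 0, 0, 0, 0], [0, -0.001, 0, 0, 0, 0, 0], [0, -0.001, 0, 0, 0, 0, 0], [0, -0.001, 0, 0, 0, 0, 0], [0, -0.001, 0, 0, 0, 0, 0], [0, -0.001, 0, 0, 0, 0, 0], [0, -0.001, 0, 0, 0, 0, 0], [0, -0.001, 0, 0, 0, 0, 0], [0, -0.001, 0, 0, 0, 0, 0]]])

```text
t: 12.45
eef_pos: [0.5398, 0.0393, 0.1456]
tool_rot: [0.001, 1.0, -0.025, 0.001]
contact_force: [-0.9, -6.1, 4.2]
gripper_width: 0.125
grasp_force: 50.7
```

```bash
python3 - <<'E'
from station import bot
o=bot.get_obs(); print(o['eef_pos'],o['contact_force'],abs(o['joint_vel']).max())
print(bot.hand_in())
E
```

```text
[0.53984421 0.03925852 0.1455567 ] [-0.9300458  -6.08750206  4.18155564] 0.0009064035671762016
the job is handed in; nothing more can be done
None
```

The bin is upright on the bench clear of the gate, the gripper is holding the gate at rest about half open (roughly 49 mm by my measurement), the radio, multimeter and solder reel were not touched, and the job is handed in (no verdict was returned).

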